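# Uncover the mixing-ball tray and bring the ball to the ink bowl

### The arm

A 6-joint arm with a two-finger parallel gripper is mounted at the origin on a cart in front of the work surface, level with it; the furniture and walls round the work are solid. World frame = base frame: x ahead of the robot, y to its left, z up, the work surface at z = 0. Lengths are in m, angles in degrees, forces in N, time in s.
With the tool pointing down it reaches from about 0.325 to 0.775 m from the base axis. Payload 9.3 kg.
Tool frame: the origin (TCP) lies midway between the tips of the shut fingers; the grasp point (between the pads) lies 19 mm behind it (tcp_to_grasp is the distance from the TCP to the grasp point, in m); z points along the fingers, y is the line along which they close (so a half turn about z gives the same grasp; the last joint's range is limited). The gripper opens to 85 mm and grips with 20 to 120 N. Pads are 22 mm wide; open, the fingers measure 114 mm over their backs; the gripper's body (76 mm by 85 mm) begins 54 mm behind the grasp point. The pads swing forward as they close: fully open they stand 13 mm farther back than shut.
Start: joints at [65.226, 14.817, 1.232, 76.415, 0, 81.257], TCP at [0.152, 0.529, 0.231] pointing down, gripper open.
Joint ranges: [-174.27, 174.27], [-52.1, 104.24], [-59.71, 78.15], [-110.17, 111.67], [-87.03, 83.33], [-180, 180]. Speed limits (degrees/s): [127.2, 127.2, 159.86, 180, 180, 180].

### API

Orientations are given as [roll, pitch, yaw] about the fixed x, y, z axes, in that order (R = Rz(yaw) Ry(pitch) Rx(roll)).
In Python, from cell import * gives the robot as it stands. The module is installed in compiled form; this text tells all that it offers.
- The arm moves only by the tool step_arm, never from a script. Its argument "series" is one flat list of numbers, 5 for each row, row after row: the shift along the tool's x, y, z in m, then the turn about the tool's z in degrees, then the closure, from -1 (fully open) to 1 (shut), so that 0 is half open. In form: [tx, ty, tz, spin, jaw, tx, ty, tz, spin, jaw, ...]. A call has 1 to 12 rows; each row is the pose to reach, as a shift and turn from the pose commanded when the call began, along the tool's axes at that moment; what a row does not reach only later rows make up. A row lasts 1/10 s, in which the tool goes at most 50 mm and 8.59 degrees, less where a joint would pass 70% of its speed; a pose out of reach is approached as far as the arm can. A call with a gripper value outside its range is refused whole. The fingers move at their own pace and stop on an object; "squeeze" is the grip in N (left out, the last holds). Time passes only in rows, so rows that repeat a pose let the fingers close. It gives the time, the measured TCP pose, the force, the opening and the grip force at its end, in the units of the state.
- sense(): the state, without advancing time (a new reading comes with each control period).
- grab_frame(name): name is "side" or "top" or "wrist"; returns (picture, depth): 420x560x3 uint8, blue, green, red; 420x560 float32, m along the optical axis (not along the pixel's ray), 0 where there is no reading.
- camera_params(name): a dict with "intrinsics" (3x3 intrinsics, pixels), "D" ([k1, k2, p1, p2, k3] as OpenCV has them; the pictures are not rectified), "world_from_camera" (4x4, takes a point from camera to world coordinates). Camera axes: x right, y down, z forward; pixel columns grow to the right and rows downward; lengths in m; the calibration is good to about 2 mm. A picture is of the moment at which its call begins: read the wrist's pose just before it. camera_params takes no time and is no camera call; for the wrist camera it gives the pose at the moment of the call.
- job_done(): hands the job in; it is judged then, once.
The state is a dict: "time_s": time; "qpos": joint angles; "joint_vel": joint speeds; "tau": joint torques, N m; "tool_pos": TCP position; "ee_rot": TCP orientation; "contact_force": force on the tool from outside, world axes, zero at the start; "moment": the same for the moment, N m; "opening": finger opening in m; "finger_force": force on a finger pad.
Only numpy, scipy, OpenCV 4.12 (cv2) and the standard library are available. Lean on these libraries where they do the work, as an engineer would, in place of code of your own. Each camera call takes 0.05 s, during which the arm holds its last target. There are 200 camera calls.

### The job

Take the dust cap off the wooden ball tray and hang it by the hole in its upright tab on the peg of the stand. Then pick up the tray by its handle with the steel mixing ball lying loose in its pocket, without letting the ball roll out over the pocket rim, and bring it to the ink bowl. Finish while still holding the tray, level and still, clear above the rim of the bowl, with the ball's pocket over the middle of the bowl; leave the other things on the table alone.

Things in the scene. Friction and masses are not known exactly. Their poses are not given: they have to be found in the camera images.
- ball_tray: Loose wooden tray 172 (x) x 70 (y) x 12 mm, 0.18-0.35 kg; in its middle an upright handle block 24 (x) x 22 (y) mm, from 12 to 72 mm above the underside. On top two round pockets, 52 mm either side of the handle along x: brass rings 42 mm outside, 34 inside, rim 3 mm high. The ball is in the +x pocket (far from the robot) under the cap; the other is empty. Origin: centre of underside.
- pocket (a point): Centre of the pocket with the ball, at the ball's centre height: 52 mm along +x of the tray and 24 mm above its underside.
- ball_center (a point): Centre of the steel ball, 24 mm in diameter, about 50 g. It rolls freely in the pocket (up to 9 mm off its centre) and climbs over the rim if the tray is tipped by about 40 degrees or jerked hard.
- cap: Dark wooden dust cap, ~80 g, loose over ball and pocket ring: box open below, 54 x 54 x 34 mm, walls 3; on its roof an upright flat tab, 46 wide (y), 10 thick (x), from 34 to 120 mm above the rim. A round 28 mm hole runs through it along x, centred 57 mm above the rim; grip the solid part, 71 to 120 mm. Lift 40 mm straight up to clear the ball. Origin: centre of the lower rim.
- cap_hole (a point): Centre of the hole in the cap's tab: 57 mm above the cap's origin, in the middle of the tab.
- peg_stand: Fixed stand, base 115 x 75 x 12 mm. Thin post 45 mm behind (+x of) the origin; from its top an 8 mm peg runs level to the stand's -x (toward the robot), axis 130 mm above the table, to a small upturned tip 45 mm in front of the origin (top 142 mm). Origin: on the table under the peg's middle. When hung, the cap's hole centre is 120 mm up; keep its tab within 20 mm of the peg's middle.
- peg_mid (a point): Middle of the peg on its axis, 130 mm above the table; the peg lies along the stand's x.
- ink_bowl: Round dark ink bowl, 100 mm across, 48 mm high, with a small lug at its -y side. Origin: centre of the underside of bowl with lug. Loose, 0.22 kg.
- bowl_mouth (a point): Middle of the bowl's round mouth at rim height, 47 mm above the table.
- brush_case_lid (a joint): Lid of the black brush case that lies shut (0) on the table in front of the stand and the bowl: a closed box 54 mm high, about x 0.27 to 0.53, y -0.23 to 0.09 (m); carry things over it. Not needed for the job.
- paste_tin: Bystander: round red paste tin, 69 x 64 x 22 mm, origin at the centre of its underside. Leave alone.
- stone_seal: Bystander: upright brown stone seal, 20 x 20 x 54 mm, origin at the centre of its underside. Leave alone.
- ink_bottle: Bystander: ink bottle, 48 mm across, 128 mm high, origin at the centre of its underside. Leave alone.
- dropper: Bystander: white porcelain water dropper, 55 x 69 x 34 mm, origin at the centre of its underside. Leave alone.
Mind the look-alikes: they are no part of the job. Leave any green look-alike of the ball_tray alone.

How it is judged:
By the outcome, as a careful person would: the job done as asked, in the order asked, and still so for the second after the job is handed in, while the arm keeps its last pose, push and grip.
It also fails if it takes over 59 s, if anything falls off the work surface, if the arm or the gripper's body presses on something with over 40 N, if the wrist force passes 120 N, or if a joint passes its speed limit or range.

## Working session

There is one attempt and no reset: what is moved stays moved. The work goes in short steps, Python scripts to look and compute and a tool call to move; the robot and the scene stay as the last step left them, time stands still between calls to the robot, and variables do not carry over. Pictures are saved under pics/ and viewed, at most 10 in all, crops included, and the job is handed in when it is done.

Besides the shell and the picture viewer there is one more tool, called after ">>>" as name(argument=value, ...) on one line, values as JSON. step_arm: Moves the arm, as the interface text tells. Its arguments: {"type":"object","properties":{"series":{"type":"array","items":{"type":"number"}},"squeeze":{"type":"number"}},"required":["series"]}

```bash
mkdir -p pics; cat > h.py <<'E'
from cell import *
import numpy as np, cv2, json
def grab(n,tag):
    P=camera_params(n); im,d=grab_frame(n); cv2.imwrite(f'pics/{tag}.png',im)
    np.savez(f'pics/{tag}.npz',im=im,d=d,K=P['intrinsics'],D=P['D'],T=P['world_from_camera'])
def load(tag): return np.load(f'pics/{tag}.npz')
def ray(f,px):
    p=cv2.undistortPoints(np.array(px,float).reshape(-1,1,2),np.array(f['K']),np.array(f['D'])).reshape(-1,2)
    T=np.array(f['T']); return T[:3,3],(T[:3,:3]@np.c_[p,np.ones(len(p))].T).T
def onz(f,px,z):
    o,r=ray(f,px); return o+r*((z-o[2])/r[:,2])[:,None]
def dep(f,px):
    o,r=ray(f,px); px=np.array(px).reshape(-1,2).astype(int); return o+r*f['d'][px[:,1],px[:,0]][:,None]
def tri(fa,a,fb,b):
    o1,r1=ray(fa,a);o2,r2=ray(fb,b);r1=r1[0];r2=r2[0]
    s=np.linalg.lstsq(np.c_[r1,-r2],o2-o1,rcond=None)[0]
    p,q=o1+s[0]*r1,o2+s[1]*r2; return (p+q)/2,np.linalg.norm(p-q)
E
python3 - <<'E'
from h import *
grab('top','top0');grab('side','side0')
a=cv2.imread('pics/top0.png');b=cv2.imread('pics/side0.png')
cv2.imwrite('pics/both.png',np.vstack([cv2.resize(a,(400,300)),cv2.resize(b,(400,300))]))
print({k:np.round(v,3).tolist() if not np.isscalar(v) else v for k,v in sense().items()})
for n in('top0','side0'):print(load(n)['T'].round(3).tolist(),load(n)['K'].tolist())
E
```

```text
{'time_s': 0.1, 'qpos': [65.228, 14.847, 1.193, 76.415, -0.001, 81.257], 'joint_vel': [0.031, -0.002, 0.079, 0.019, 0.097, 0.024], 'tau': [0.006, -55.67, 34.507, 0.012, -0.0, 0.0], 'tool_pos': [0.152, 0.528, 0.231], 'ee_rot': [-179.932, -0.009, 163.971], 'contact_force': [0.117, -0.752, -0.106], 'moment': [-0.013, -0.015, 0.005], 'finger_force': 0.0, 'opening': 0.08569713545476071}
[[0.019, -0.987, 0.162, 0.318], [-1.0, -0.018, 0.007, -0.025], [-0.004, -0.162, -0.987, 1.469], [0.0, 0.0, 0.0, 1.0]] [[475.06343820346547, 0.0, 287.2259773642694], [0.0, 475.06343820346547, 215.23559273454813], [0.0, 0.0, 1.0]]
[[0.986, -0.099, 0.136, 0.373], [-0.166, -0.452, 0.876, -1.081], [-0.025, -0.886, -0.462, 0.651], [0.0, 0.0, 0.0, 1.0]] [[418.83399815659914, 0.0, 274.8237531192207], [0.0, 418.83399815659914, 212.08172022513446], [0.0, 0.0, 1.0]]
```

View pics/top0.png

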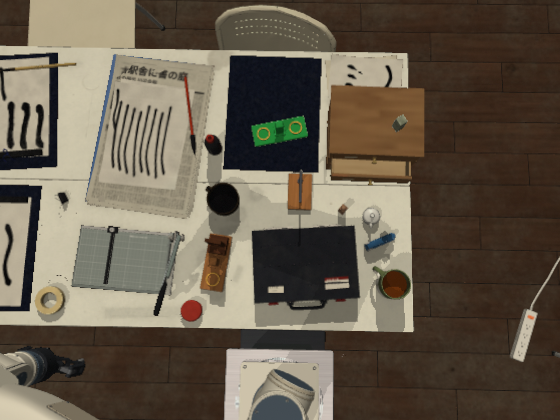

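View pics/side0.png

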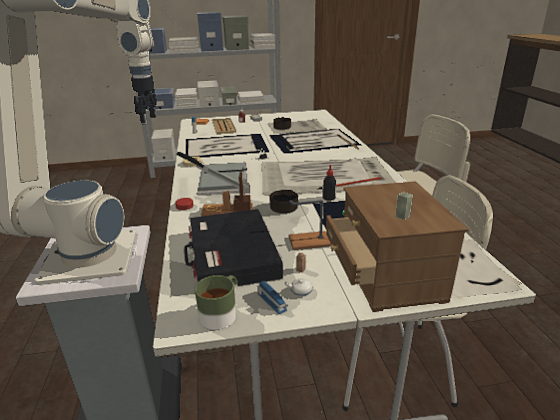

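The top view (right is -y, down is toward the robot) shows:
- Wooden tray at (215,265), with the dark cap on its far end at (216,243).
- Bowl at (223,199).
- Stand at (300,192).
- Bottle at (212,145).
- Tin at (191,310).

There are two tray candidates: the wooden one at (215,265) and the green one at (280,131). The wooden one fits, since it carries the cap and the green one is the look-alike. I'll confirm this in enlarged crops.

```bash
python3 - <<'E'
from h import *
a=load('top0')['im'][165:300,180:325];b=load('side0')['im'][160:280,170:360]
cv2.imwrite('pics/ct.png',cv2.resize(a,None,fx=4,fy=4,interpolation=2));cv2.imwrite('pics/cs.png',cv2.resize(b,None,fx=4,fy=4,interpolation=2))
E
```

```text
(no output)
```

View pics/ct.png

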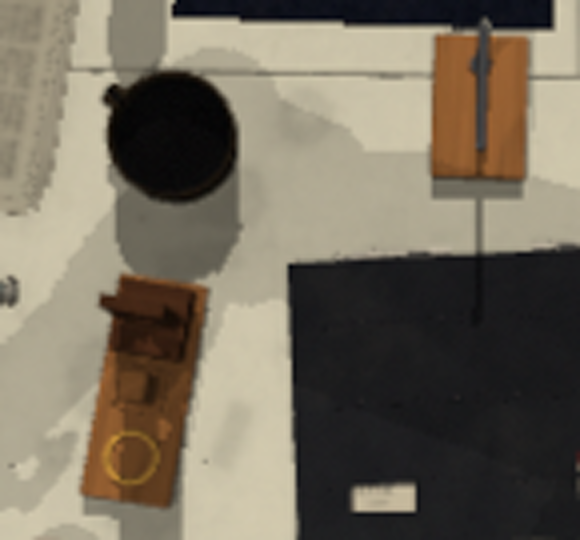

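View pics/cs.png

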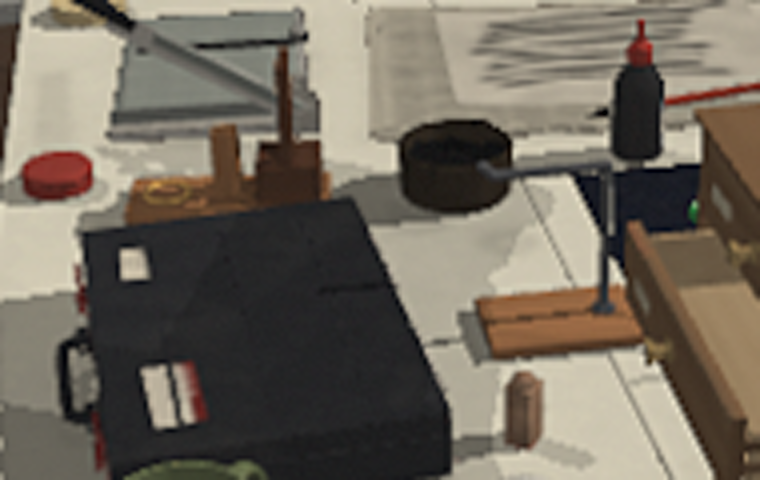

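The crops confirm the wooden tray with the brass ring and the capped far pocket. In the top crop, the tab's top edge runs (102,298) to (190,320), the handle is at (135,385), the bowl at (172,135) and the peg from (482,150) to (484,25). In the side crop, the peg runs (485,170) to (606,165).

```bash
python3 - <<'E'
from h import *
t=load('top0');s=load('side0')
def P(f,x0,x1,y0,y1):
    u,v=np.meshgrid(np.arange(x0,x1),np.arange(y0,y1));px=np.c_[u.ravel(),v.ravel()]
    return dep(f,px),f['im'][px[:,1],px[:,0]].astype(int),px
p,c,px=P(t,198,236,230,296)
def rect(q): 
    r=cv2.minAreaRect((q[:,:2]*1000).astype(np.float32)); return np.round(r[0],1),np.round(r[1],1),round(r[2],1)
org=(c[:,2]-c[:,0]>35)
for n,m in dict(tray=org&(p[:,2]>.004)&(p[:,2]<.022),handle=(p[:,2]>.062)&(p[:,2]<.08)&(px[:,1]>252),tab=(p[:,2]>.118)&(p[:,2]<.145)).items():
    print(n,m.sum(),rect(p[m]) if m.sum()>3 else '',np.median(p[m],0).round(4))
# tray top outline corners by ray on z=.012
ps,cs,_=P(s,196,260,165,225)
for n,m in dict(tab=(ps[:,2]>.11)&(ps[:,2]<.145),handle=(ps[:,2]>.05)&(ps[:,2]<.078)&(ps[:,0]<.34)).items():
    print('side',n,m.sum(),ps[m].min(0).round(4),ps[m].max(0).round(4),np.median(ps[m],0).round(4))
b,cb,_=P(t,200,245,178,222); m=(b[:,2]>.040)&(b[:,2]<.056)
print('bowl rim',m.sum(),cv2.minEnclosingCircle((b[m][:,:2]*1000).astype(np.float32)),cv2.fitEllipse((b[m][:,:2]*1000).astype(np.float32)))
b,cb,_=P(t,293,308,165,210); m=(b[:,2]>.11)&(b[:,2]<.16); print('peg',m.sum(),rect(b[m]),np.median(b[m],0),b[m].min(0),b[m].max(0))
f=lambda x,y:[180+x/4,165+y/4]; g=lambda x,y:[170+x/4,160+y/4]
print('tip',tri(t,f(482,148),s,g(487,168)),'post',tri(t,f(484,25),s,g(606,165)))
print('handle top',tri(t,f(136,383),s,g(226,128)),'tabtop',tri(t,f(146,310),s,g(284,55)))
print('rays bowl z47',onz(t,[f(172,135)],.047),'ring',onz(t,[f(131,457)],.015),'tab ends',onz(t,[f(102,298),f(190,322)],.132))
E
```

```text
tray 821 (array([406.3, 188. ]), array([105.4, 172.6]), 82.4) [0.3771 0.2023 0.0142]
handle 62 (array([407.2, 200.1]), array([21.4, 23.6]), 80.9) [0.4068 0.2    0.0724]
tab 69 (array([458.9, 194.1]), array([46.2, 10.2]), 81.0) [0.4587 0.1931 0.1334]
side tab 85 [0.3151 0.1653 0.1101] [0.4641 0.3329 0.1326] [0.4486 0.2141 0.1216]
side handle 66 [0.3075 0.0226 0.05  ] [0.34   0.0768 0.0535] [0.3225 0.0487 0.0511]
bowl rim 178 ((602.12451171875, 188.56875610351562), 55.40641403198242) ((599.9456176757812, 184.3917999267578), (93.56559753417969, 100.3528823852539), 147.35191345214844)
peg 89 (array([621.7, -51.4]), array([ 7.4, 96.6]), 88.3) [ 0.61736892 -0.05081665  0.13587292] [ 0.57339617 -0.05586481  0.1258596 ] [ 0.6700096  -0.04751756  0.14596059]
tip (array([ 0.57839254, -0.05275269,  0.1339218 ]), np.float64(0.005214014650109821)) post (array([ 0.6673284 , -0.05261436,  0.12758903]), np.float64(0.0011597962880279047))
handle top (array([0.40901626, 0.19788639, 0.06899716]), np.float64(0.002568706143967231)) tabtop (array([0.45816098, 0.18244593, 0.13571225]), np.float64(0.006649281938003812))
rays bowl z47 [[0.59825985 0.18234071 0.047     ]] ring [[0.35520423 0.2077483  0.015     ]] tab ends [[0.46313911 0.21454531 0.132     ]
 [0.44728384 0.15165855 0.132     ]]
```

```bash
cat >> h.py <<'E'
from scipy.spatial.transform import Rotation as Rn
def plan(xyz,yaw=None):
    s=sense(); R=Rn.from_euler('xyz',s['ee_rot'],degrees=True); d=R.inv().apply(np.array(xyz)-s['tool_pos'])
    print('t',round(s['time_s'],2),'shift',d.round(4),'spin',None if yaw is None else round((s['ee_rot'][2]-yaw+180)%360-180,2),'rows>=',round(np.linalg.norm(d)/.05,1))
E
python3 -c "
from h import *
plan([.459,.193,.2],171);plan([.459,.193,.2])"
```

```text
t 0.1 shift [-0.3879 -0.2375  0.0309] spin -7.03 rows>= 9.1
t 0.1 shift [-0.3879 -0.2375  0.0309] spin None rows>= 9.1
```

>>> step_arm(series=[-0.388,-0.2375,0.031,-7,-1,-0.388,-0.2375,0.031,-7,-1,-0.388,-0.2375,0.031,-7,-1,-0.388,-0.2375,0.031,-7,-1,-0.388,-0.2375,0.031,-7,-1,-0.388,-0.2375,0.031,-7,-1,-0.388,-0.2375,0.031,-7,-1,-0.388,-0.2375,0.031,-7,-1,-0.388,-0.2375,0.031,-7,-1,-0.388,-0.2375,0.031,-7,-1,-0.388,-0.2375,0.031,-7,-1,-0.388,-0.2375,0.031,-7,-1])

```text
time_s: 1.3
tool_pos: [0.4585, 0.1936, 0.2001]
ee_rot: [-180.0, -0.1, 171.0]
contact_force: [-0.6, -0.1, -0.2]
opening: 0.0856
finger_force: 0.0
```

```bash
python3 - <<'E'
from h import *
s=sense();print(s['tool_pos'],s['ee_rot'],s['time_s'])
grab('wrist','w1');f=load('w1');v,u=np.nonzero(f['d']>0);p=dep(f,np.c_[u,v])
m=(p[:,2]>.12)&(p[:,2]<.145)&(np.hypot(p[:,0]-.459,p[:,1]-.193)<.05);print(m.sum())
if m.sum()>5:print(cv2.minAreaRect((p[m][:,:2]*1000).astype(np.float32)),np.median(p[m],0))
plan([.459,.193,.088],171)
E
```

```text
[0.45854241 0.19362667 0.20009255] [-1.79999879e+02 -5.28460039e-02  1.70970314e+02] 1.3
1015
((459.6117858886719, 195.18157958984375), (45.69590759277344, 10.331549644470215), 80.95440673828125) [0.45814994 0.19554277 0.13247038]
t 1.35 shift [-0.0009 -0.0009  0.1123] spin 0.03 rows>= 2.2
```

View pics/w1.png

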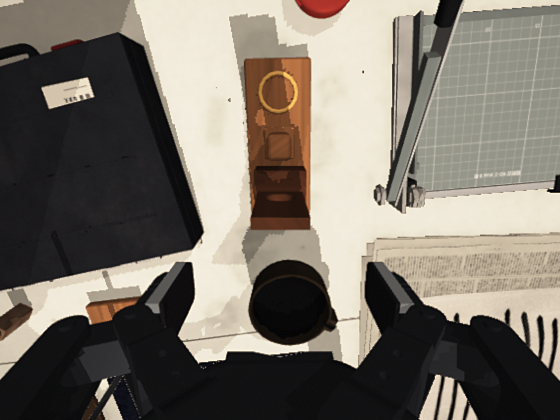

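The wrist view shows the tray upright in the picture: ring at (279,92), handle (279,145), cap (281,195), all aligned between the fingers. Now I'll descend and grip.

>>> step_arm(series=[-0.001,0.001,0.04,0,-1,-0.001,0.001,0.08,0,-1,-0.001,0.001,0.108,0,-1,-0.001,0.001,0.112,0,-1,-0.001,0.001,0.112,0,1,-0.001,0.001,0.112,0,1,-0.001,0.001,0.112,0,1,-0.001,0.001,0.112,0,1,-0.001,0.001,0.112,0,1,-0.001,0.001,0.112,0,1,-0.001,0.001,0.112,0,1], squeeze=40)

```text
time_s: 2.45
tool_pos: [0.4612, 0.1944, 0.09]
ee_rot: [179.9, 0.2, 171.0]
contact_force: [-1.3, 0.7, 7.5]
opening: 0.0456
finger_force: 40.1
```

>>> step_arm(series=[-0.001,0,-0.006,0,1,-0.001,0,-0.02,0,1,-0.001,0,-0.04,0,1,-0.001,0,-0.06,0,1,-0.001,0,-0.085,0,1,-0.001,0,-0.105,0,1,-0.001,0,-0.115,0,1,-0.001,0,-0.12,0,1,-0.001,0,-0.12,0,1])

```text
time_s: 3.35
tool_pos: [0.4614, 0.1938, 0.2085]
ee_rot: [180.0, 0.0, 171.0]
contact_force: [0.4, 0.4, 0.2]
opening: 0.0457
finger_force: 41.1
```

```bash
python3 - <<'E'
from h import *
s=sense();print(s['tool_pos'],s['ee_rot'],s['time_s'],s['opening'],s['contact_force'])
grab('wrist','w2');grab('side','s2')
# peg from the wrist view
f=load('w2');v,u=np.nonzero(f['d']>0);p=dep(f,np.c_[u,v])
m=(p[:,2]>.12)&(p[:,2]<.15)&(p[:,0]>.55)&(p[:,0]<.7)&(abs(p[:,1]+.05)<.03);print('peg in wrist',m.sum())
# cap hole in side view: expected tcp-[0,0,.021]
g=load('side0');g=load('s2');P=np.linalg.inv(g['T'])
c=np.array([s['tool_pos']])-[0,0,.02];q=cv2.projectPoints(c,cv2.Rodrigues(P[:3,:3])[0],P[:3,3],g['K'],g['D'])[0].ravel();print(q)
x,y=q.astype(int);a=g['im'][y-45:y+45,x-40:x+40];b=f['im']
cv2.imwrite('pics/c2.png',np.hstack([cv2.resize(a,(400,450)),cv2.resize(b,(400,450))]))
plan([.54,-.05,.19],178)
E
```

```text
[0.46141499 0.19384879 0.20846797] [1.79991360e+02 2.37144331e-02 1.70965934e+02] 3.35 0.04569500630705926 [0.38963024 0.42452334 0.20575   ]
peg in wrist 10
[239.63222203 157.25139476]
t 3.45 shift [-0.1163 -0.2283  0.0175] spin -7.03 rows>= 5.1
```

View pics/c2.png

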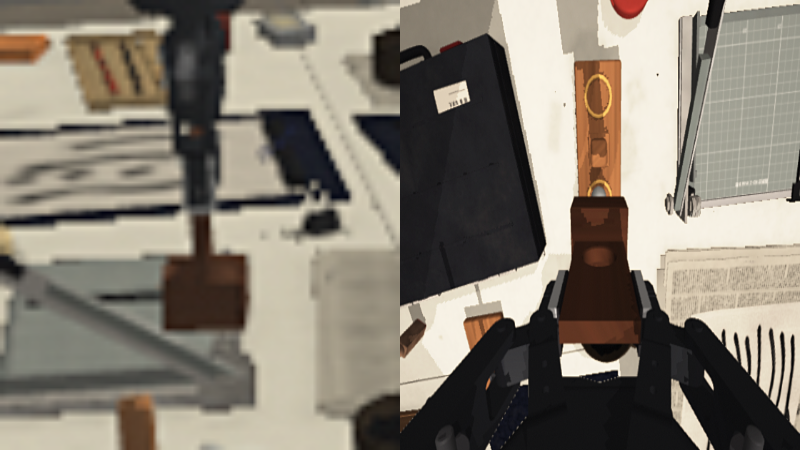

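The crop shows the cap gripped upright and clear, and the ball is in the far ring at about (598,188). Now I'll carry it to in front of the peg.

```bash
python3 -c "
from h import *
plan([.522,-.0515,.19],178)"
```

```text
t 3.45 shift [-0.0988 -0.2326  0.0175] spin -7.03 rows>= 5.1
```

>>> step_arm(series=[-0.005,-0.012,0,-1,1,-0.018,-0.042,0,-2,1,-0.034,-0.08,0,-3,1,-0.05,-0.118,0.005,-4,1,-0.066,-0.155,0.01,-5,1,-0.082,-0.193,0.015,-6,1,-0.093,-0.22,0.0175,-7,1,-0.0988,-0.2326,0.0175,-7,1,-0.0988,-0.2326,0.0175,-7,1,-0.0988,-0.2326,0.0175,-7,1])

```text
time_s: 4.45
tool_pos: [0.5221, -0.0508, 0.1904]
ee_rot: [180.0, -0.1, 177.9]
contact_force: [0.3, -0.5, -0.2]
opening: 0.0456
finger_force: 41.2
```

```bash
python3 - <<'E'
from h import *
s=sense();print(s['tool_pos'],s['ee_rot'],s['time_s'])
grab('top','t3');grab('side','s3')
f=load('t3');g=load('s3')
v,u=np.nonzero(f['d']>0);p=dep(f,np.c_[u,v])
m=(p[:,2]>.122)&(p[:,2]<.15)&(p[:,0]>.55)&(p[:,0]<.7)&(abs(p[:,1]+.05)<.03);print('peg',m.sum(),cv2.minAreaRect((p[m][:,:2]*1000).astype(np.float32)),p[m].min(0),p[m].max(0))
a=f['im'][170:240,260:340];b=g['im'][150:260,230:350]
cv2.imwrite('pics/c3.png',np.hstack([cv2.resize(a,(343,300)),cv2.resize(b,(436,400))[:300]]) if 0 else np.hstack([cv2.resize(a,(360,400)),cv2.resize(b,(436,400))]))
plan([.522,-.0515,.1545],178)
E
```

```text
[ 0.52207713 -0.05081859  0.19037621] [ 1.79965896e+02 -5.80294581e-02  1.77934934e+02] 4.45Traceback (most recent call last):
  File "<stdin>", line 6, in <module>
    return umr_minimum(a, axis, None, out, keepdims, initial, where)
ValueError: zero-size array to reduction operation minimum which has no identity
```

```bash
python3 - <<'E'
from h import *
g=load('s3');b=g['im'][150:260,220:370]
P=np.linalg.inv(g['T']);s=sense();t=s['tool_pos']
pr=lambda c:cv2.projectPoints(np.array(c,float),cv2.Rodrigues(P[:3,:3])[0],P[:3,3],g['K'],g['D'])[0].reshape(-1,2).round(1)
print('hole,tip,post expected',(pr([t-[0,0,.0205],[.577,-.0515,.130],[.667,-.0525,.13]])-[220,150])*5)
cv2.imwrite('pics/c3.png',cv2.resize(b,None,fx=5,fy=5,interpolation=2))
v,u=np.mgrid[150:260,220:370].reshape(2,-1);p=dep(g,np.c_[u,v])
m=(abs(p[:,2]-.13)<.006)&(p[:,0]>.555)&(p[:,0]<.7)&(abs(p[:,1]+.05)<.03);print(m.sum(),p[m].min(0),p[m].max(0),np.median(p[m],0))
m=(p[:,2]>.12)&(p[:,2]<.145)&(abs(p[:,0]-t[0])<.035)&(abs(p[:,1]+.08)<.02);print('box',m.sum(),p[m].min(0),p[m].max(0))
plan([.522,-.0515,.1545],178)
E
```

```text
hole,tip,post expected [[252.  209. ]
 [351.5 266.5]
 [508.  252. ]]
90 [ 0.57462522 -0.06324413  0.12466118] [ 0.66663793 -0.04990231  0.13520428] [ 0.62083969 -0.05617702  0.12975304]
box 204 [ 0.49064698 -0.08601027  0.12011824] [ 0.54450492 -0.06001007  0.14499683]
t 4.55 shift [ 0.0001 -0.0013  0.0363] spin 0.03 rows>= 0.7
```

View pics/c3.png

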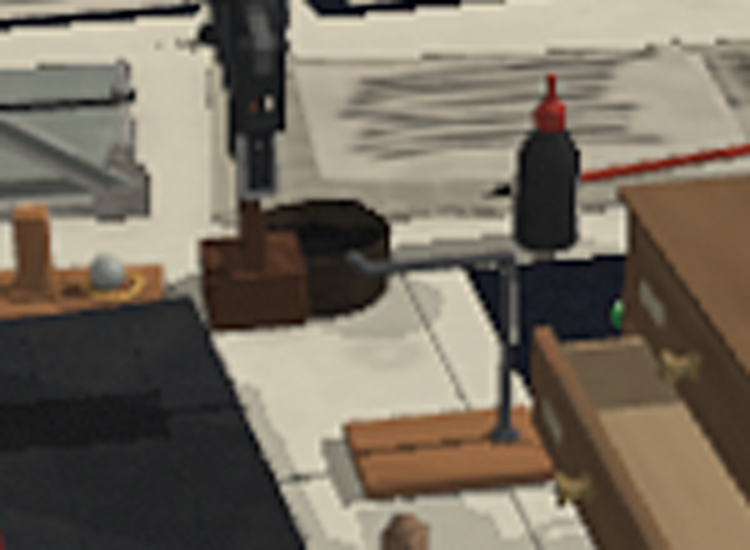

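The crop shows the cap upright at (255,280), the peg tip at (355,262) and the post at (508,258), as projected. The drawer front is behind the stand, and the ball is in its ring. Next I'll lower to hole height, thread onto the peg, then set down.

```bash
python3 -c "
from h import *
plan([.624,-.052,.1545],178);plan([.522,-.052,.1545],178)"
```

```text
t 4.55 shift [-0.1019  0.0017  0.0362] spin 0.03 rows>= 2.2
t 4.55 shift [ 0.     -0.0018  0.0363] spin 0.03 rows>= 0.7
```

>>> step_arm(series=[0,-0.0015,0.018,0,1,0,-0.0015,0.036,0,1,-0.005,-0.0015,0.036,0,1,-0.02,-0.001,0.036,0,1,-0.035,-0.0005,0.036,0,1,-0.05,0,0.036,0,1,-0.065,0.0005,0.036,0,1,-0.08,0.001,0.036,0,1,-0.093,0.0015,0.036,0,1,-0.102,0.0015,0.036,0,1,-0.102,0.0015,0.036,0,1])

```text
time_s: 5.65
tool_pos: [0.6254, -0.0529, 0.1551]
ee_rot: [-180.0, 0.0, 178.0]
contact_force: [-0.9, 0.8, -0.8]
opening: 0.0456
finger_force: 41.2
```

>>> step_arm(series=[0.001,0,0.005,0,1,0.001,0,0.01,0,1,0.001,0,0.013,0,1,0.001,0,0.013,0,1])

```text
time_s: 6.05
tool_pos: [0.6228, -0.0534, 0.1413]
ee_rot: [180.0, -0.1, 178.0]
contact_force: [0.1, -0.4, -0.1]
opening: 0.0454
finger_force: 41.4
```

```bash
python3 - <<'E'
from h import *
grab('side','s4');g=load('s4');b=g['im'][150:260,220:370]
cv2.imwrite('pics/c4.png',cv2.resize(b,None,fx=5,fy=5,interpolation=2))
E
```

```text
(no output)
```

View pics/c4.png

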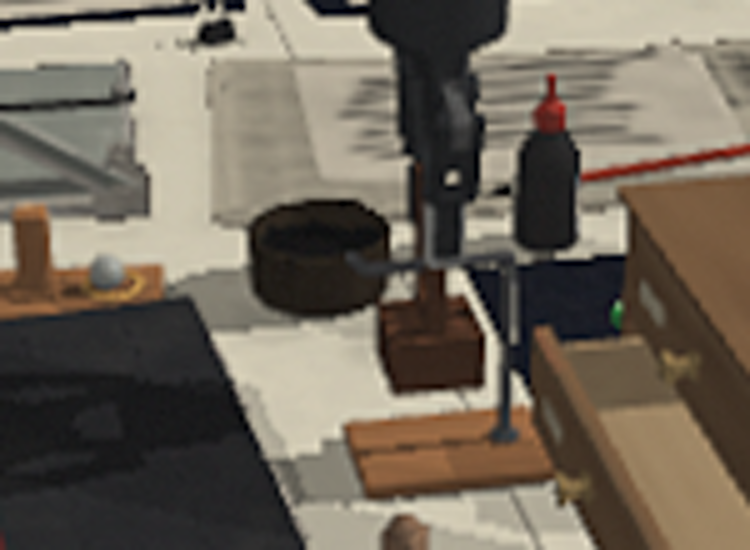

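The crop shows the tab on the peg with the tip in front of it at (355,262) and the box hanging free at (432,345). I'll settle it and release.

>>> step_arm(series=[0,0,0.001,0,1,0,0,0.002,0,1,0,0,0.002,0,1,0,0,0.002,0,0.2,0,0,0.002,0,-0.2,0,0,0.002,0,-0.5,0,0,0.002,0,-0.8,0,0,0.002,0,-0.8,0,0,0.002,0,-0.8])

```text
time_s: 7.0
tool_pos: [0.6234, -0.0534, 0.1397]
ee_rot: [180.0, -0.0, 178.0]
contact_force: [0.4, -0.6, 0.7]
opening: 0.0767
finger_force: 0.0
```

>>> step_arm(series=[0,0,-0.01,0,-0.8,0,0,-0.03,0,-0.8,0,0,-0.06,0,-0.8,0,0,-0.1,0,-0.8,0,0,-0.12,0,-0.8,0,0,-0.12,0,-0.8])

```text
time_s: 7.6
tool_pos: [0.6244, -0.0536, 0.264]
ee_rot: [-179.9, 0.4, 178.0]
contact_force: [-0.9, -0.4, 0.3]
opening: 0.0772
finger_force: 0.0
```

```bash
python3 - <<'E'
from h import *
plan([.407,.2,.2],171)
grab('side','s5');g=load('s5')
v,u=np.mgrid[150:260,220:370].reshape(2,-1);p=dep(g,np.c_[u,v]);c=g['im'][v,u].astype(int)
m=(abs(p[:,0]-.62)<.045)&(p[:,1]>-.1)&(p[:,1]<-.03)&(p[:,2]>.05)&(p[:,2]<.19)&(c[:,2]-c[:,0]>15)
print('cap',m.sum(),p[m].min(0),p[m].max(0));k=m&(p[:,2]>.15);print('tab upper',k.sum(),p[k].min(0),p[k].max(0),np.median(p[k],0))
k=m&(p[:,2]<.09);print('box',k.sum(),p[k].min(0),p[k].max(0))
E
```

```text
t 7.6 shift [0.2266 0.2459 0.0623] spin 6.97 rows>= 6.8
cap 544 [ 0.59149036 -0.08384059  0.05865333] [ 0.647213   -0.03040635  0.18314273]
tab upper 95 [ 0.61405251 -0.08384059  0.15012891] [ 0.62524268 -0.03604807  0.18314273] [ 0.61740749 -0.07073312  0.1721169 ]
box 196 [ 0.59149036 -0.08287893  0.05865333] [ 0.64590018 -0.03328216  0.08981282]
```

The cap is hanging: tab top at z 0.183, tab centre at x 0.619, upright. On to the tray handle.

>>> step_arm(series=[0.034,0.037,0,1,-1,0.068,0.074,0,2,-1,0.1,0.11,0.01,3,-1,0.134,0.147,0.02,4,-1,0.168,0.184,0.035,5,-1,0.2,0.22,0.05,6,-1,0.2266,0.246,0.0625,7,-1,0.2266,0.246,0.0625,7,-1,0.2266,0.246,0.0625,7,-1])

```text
time_s: 8.55
tool_pos: [0.4047, 0.2009, 0.1967]
ee_rot: [-180.0, -0.1, 171.1]
contact_force: [0.5, 0.2, 0.4]
opening: 0.0856
finger_force: 0.0
```

```bash
python3 - <<'E'
from h import *
s=sense();print(s['tool_pos'],s['ee_rot'],s['time_s'])
grab('wrist','w6');f=load('w6');v,u=np.nonzero(f['d']>0);p=dep(f,np.c_[u,v]);c=f['im'][v,u].astype(int)
def r(m): print(m.sum(),cv2.minAreaRect((p[m][:,:2]*1000).astype(np.float32)),np.median(p[m],0))
near=(np.hypot(p[:,0]-.407,p[:,1]-.2)<.1)
r(near&(p[:,2]>.064)&(p[:,2]<.08)&(np.hypot(p[:,0]-.407,p[:,1]-.2)<.03))
r(near&(p[:,2]>.006)&(p[:,2]<.02)&(c[:,2]-c[:,0]>35))
plan([.407,.2,.033],171)
grab('top','t6');f=load('t6');v,u=np.mgrid[170:235,190:250].reshape(2,-1);q=dep(f,np.c_[u,v])
m=(q[:,2]>.040)&(q[:,2]<.056);print('bowl vis',m.sum())
E
```

```text
[0.40465182 0.20090447 0.19667102] [-1.79962112e+02 -6.00376601e-02  1.71106617e+02] 8.55
547 ((407.7178955078125, 201.94664001464844), (21.255367279052734, 23.285064697265625), 81.70397186279297) [0.40644109 0.20235942 0.07221834]
7764 ((408.05438232421875, 202.3533477783203), (70.26782989501953, 171.4284210205078), 82.23969268798828) [0.38858923 0.20569924 0.01278255]
t 8.6 shift [-1.40e-03 -1.00e-04  1.64e-01] spin 0.03 rows>= 3.3
bowl vis 183
```

>>> step_arm(series=[-0.002,0.0015,0.045,-0.4,-1,-0.002,0.0015,0.09,-0.4,-1,-0.002,0.0015,0.13,-0.4,-1,-0.002,0.0015,0.158,-0.4,-1,-0.002,0.0015,0.166,-0.4,-1,-0.002,0.0015,0.166,-0.4,-0.5,-0.002,0.0015,0.166,-0.4,-0.2,-0.002,0.0015,0.166,-0.4,0,-0.002,0.0015,0.166,-0.4,0.2,-0.002,0.0015,0.166,-0.4,0.35,-0.002,0.0015,0.166,-0.4,0.5,-0.002,0.0015,0.166,-0.4,0.6], squeeze=80)

```text
time_s: 9.85
tool_pos: [0.4082, 0.2017, 0.032]
ee_rot: [180.0, 0.1, 171.4]
contact_force: [-0.7, -0.9, 8.5]
opening: 0.0209
finger_force: 77.9
```

>>> step_arm(series=[0,0,0,0,0.8,0,0,0,0,1,0,0,0,0,1,0,0,0,0,1])

```text
time_s: 10.25
tool_pos: [0.4082, 0.2017, 0.032]
ee_rot: [180.0, 0.1, 171.4]
contact_force: [-1.6, -0.9, 8.1]
opening: 0.0211
finger_force: 77.9
```

>>> step_arm(series=[0,0,-0.002,0,1,0,0,-0.006,0,1,0,0,-0.012,0,1,0,0,-0.02,0,1,0,0,-0.03,0,1,0,0,-0.041,0,1,0,0,-0.052,0,1,0,0,-0.062,0,1,0,0,-0.07,0,1,0,0,-0.076,0,1,0,0,-0.079,0,1,0,0,-0.08,0,1])

```text
time_s: 11.45
tool_pos: [0.4079, 0.2016, 0.1115]
ee_rot: [180.0, 0.0, 171.4]
contact_force: [0.0, -0.7, -3.7]
opening: 0.0209
finger_force: 78.3
```

```bash
python3 - <<'E'
from h import *
s=sense();print(s['tool_pos'],s['ee_rot'],s['time_s'],s['opening'],s['contact_force'])
def rim(tag):
    f=load(tag);v,u=np.nonzero(f['d']>0);p=dep(f,np.c_[u,v]);c=f['im'][v,u].astype(int)
    m=(abs(p[:,2]-.047)<.005)&(np.hypot(p[:,0]-.6,p[:,1]-.184)<.07)&(c.max(1)<80)
    q=p[m][:,:2]
    k=np.ones(len(q),bool)
    for _ in range(6):
        if k.sum()<10: print(tag,'few');return
        A=np.c_[2*q[k],np.ones(k.sum())];x=np.linalg.lstsq(A,(q[k]**2).sum(1),rcond=None)[0];r=np.sqrt(x[2]+x[0]**2+x[1]**2)
        d=np.hypot(*(q-x[:2]).T);k=abs(d-r)<.004
    print(tag,x[:2].round(4),r.round(4),k.sum(),np.median(p[m][:,2]))
grab('wrist','w7')
for t in('top0','t6','w1','w6'):rim(t)
# tray from wrist and side: tilt and ball
f=load('w7');v,u=np.nonzero(f['d']>0);p=dep(f,np.c_[u,v]);c=f['im'][v,u].astype(int)
m=(c[:,2]-c[:,0]>35)&(abs(p[:,2]-.092)<.012)&(np.hypot(p[:,0]-.407,p[:,1]-.2)<.1)
q=p[m];z0=np.median(q[:,2]);A=np.c_[q[:,:2]-[.407,.2],np.ones(len(q))];w=np.ones(len(q),bool)
for _ in range(5):
    x=np.linalg.lstsq(A[w],q[w,2],rcond=None)[0];w=abs(A@x-q[:,2])<.003
print('plane deg',np.degrees(np.arctan(x[:2])),x[2],w.sum(),cv2.minAreaRect((q[:,:2]*1000).astype(np.float32)))
cv2.imwrite('pics/w7s.png',f['im'])
E
```

```text
[0.40789657 0.20159913 0.11146244] [1.79997224e+02 7.34858453e-03 1.71365659e+02] 11.45 0.020903488835272783 [ 0.04943641 -0.69091506 -3.69218356]
top0 [0.5994 0.1836] 0.0476 134 0.04710061294521284
t6 [0.5993 0.1834] 0.0473 124 0.047382360239412114
w1 [0.5996 0.1852] 0.0473 980 0.046419961732391796
w6 [0.5987 0.1849] 0.0472 444 0.04672199117780976
plane deg [ 0.06186787 -0.04378009] 0.09230453108847704 18201 ((405.7397766113281, 202.8896942138672), (70.33149719238281, 167.49749755859375), 81.90237426757812)
```

View pics/w7s.png

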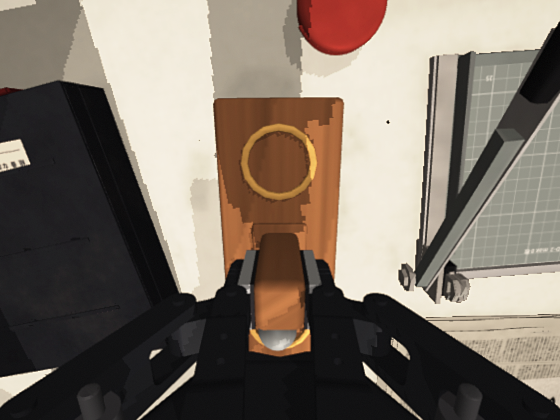

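The tray is held level (within 0.1°) with the ball in its ring at (280,338). Next I'll carry it to the bowl.

```bash
python3 -c "
from h import *
plan([.548,.192,.1115],171.4)"
```

```text
t 11.5 shift [-0.14    0.0116 -0.0002] spin -0.03 rows>= 2.8
```

>>> step_arm(series=[-0.001,0,0,0,1,-0.004,0,0,0,1,-0.008,0.0005,0,0,1,-0.014,0.001,0,0,1,-0.021,0.0015,0,0,1,-0.029,0.002,0,0,1,-0.038,0.003,0,0,1,-0.047,0.004,0,0,1,-0.056,0.0045,0,0,1,-0.065,0.005,0,0,1,-0.074,0.006,0,0,1,-0.083,0.007,0,0,1])

```text
time_s: 12.7
tool_pos: [0.4918, 0.196, 0.1113]
ee_rot: [-180.0, -0.0, 171.4]
contact_force: [-0.7, 0.0, -4.0]
opening: 0.0214
finger_force: 78.3
```

>>> step_arm(series=[-0.009,0.001,0,0,1,-0.018,0.0015,0,0,1,-0.026,0.002,0,0,1,-0.034,0.003,0,0,1,-0.041,0.0035,0,0,1,-0.047,0.004,0,0,1,-0.052,0.0045,0,0,1,-0.055,0.0045,0,0,1,-0.057,0.0045,0,0,1,-0.057,0.0045,0,0,1,-0.057,0.0045,0,0,1])

```text
time_s: 13.8
tool_pos: [0.5478, 0.192, 0.1113]
ee_rot: [-180.0, -0.0, 171.4]
contact_force: [0.3, 0.4, -3.3]
opening: 0.0212
finger_force: 78.3
```

```bash
python3 - <<'E'
from h import *
s=sense();print(s['tool_pos'],s['ee_rot'],s['time_s'],s['opening'],s['contact_force'])
grab('side','s8');grab('wrist','w8')
g=load('s8');a=g['im'][140:240,220:370];cv2.imwrite('pics/c8.png',cv2.resize(a,None,fx=5,fy=5,interpolation=2))
v,u=np.mgrid[150:240,220:370].reshape(2,-1);p=dep(g,np.c_[u,v]);c=g['im'][v,u].astype(int)
m=(c[:,2]-c[:,0]<12)&(c.min(1)>70)&(abs(p[:,2]-.106)<.011)&(np.hypot(p[:,0]-.6,p[:,1]-.184)<.03);print('ball',m.sum(),p[m].min(0),p[m].max(0))
f=load('w8');v,u=np.nonzero(f['d']>0);p=dep(f,np.c_[u,v]);c=f['im'][v,u].astype(int)
m=(c[:,2]-c[:,0]>35)&(abs(p[:,2]-.092)<.01)&(np.hypot(p[:,0]-.547,p[:,1]-.19)<.1)
print(cv2.minAreaRect((p[m][:,:2]*1000).astype(np.float32)),np.median(p[m],0))
E
```

```text
[0.54781306 0.19197332 0.11127462] [-1.79997462e+02 -9.09644410e-03  1.71372885e+02] 13.8 0.021162717509935536 [ 0.2894193   0.39586205 -3.25301798]
ball 29 [0.58519902 0.16841058 0.09737849] [0.60337293 0.18511645 0.11359019]
((545.5568237304688, 193.27545166015625), (70.27489471435547, 167.34512329101562), 81.7858657836914) [0.50341071 0.19898776 0.09204284]
```

View pics/c8.png

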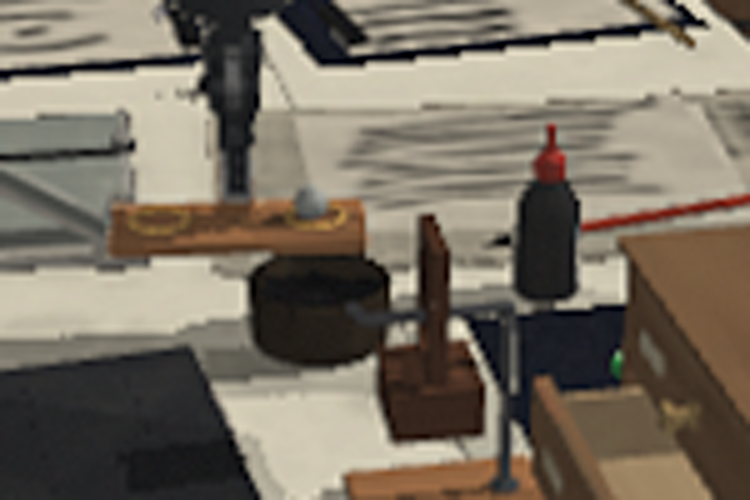

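The tray is level with the ball in its ring at (312,205) over the bowl, and the cap hangs on the peg at (432,320). I'll let it settle and hand in.

>>> step_arm(series=[0,0,0,0,1,0,0,0,0,1,0,0,0,0,1,0,0,0,0,1,0,0,0,0,1,0,0,0,0,1,0,0,0,0,1,0,0,0,0,1])

```text
time_s: 14.7
tool_pos: [0.548, 0.192, 0.1113]
ee_rot: [-180.0, -0.0, 171.4]
contact_force: [0.0, -0.9, -3.6]
opening: 0.0215
finger_force: 78.3
```

```bash
python3 -c "
from cell import *
print(job_done())"
```

```text
the job is handed in; nothing more can be done
None
```

I handed the job in at 14.7 s with the cap hanging on the peg and the tray held level and still about 30 mm above the bowl rim, the ball in its pocket over the middle of the bowl; no verdict came back.

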